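# Wind the clay dryer's timer, then hold its blower plunger at the third click

### The job

Blow the painted clay birds dry: first wind the dryer's clockwork timer by its wing key, clockwise seen from above, letting go and gripping afresh as often as needed, until its pointer has come half a turn from rest, to the raised bar on the timer face or past it. Then press the blower's spring-return plunger down past its first two clicks to the third (third ring of the stem level with the collar's mouth, not on down to the bottom stop) and finish while holding it there with the fingers; it springs up if let go. Leave the birds and the other things on the table where they are.

Things in the scene. Friction and masses are not known exactly. Their poses are not given: they have to be found in the camera images.
- dryer: fixed white steel box, 200 (x) x 370 (y) x 80 mm high, standing on the table, steel grille in the middle of its flat deck; origin at the centre of its underside, z up. The clay birds dry on the grille between two grey control pods
- timer: fixed grey pod, 84 x 84 x 30 mm high, near one end of the dryer's deck (either end), with a round face, a wing key in its middle and a raised bar (12 x 5 x 5 mm) on the face at its -x edge; origin at the centre of its underside, 80 mm above the table; its +x axis is where the key's pointer stands at key value 0
- key_grip (a point): centre of the steel wing of the key, on the key's vertical axis, 65 mm above the pod's underside. The wing is a flat upright plate 40 long x 8 thick x 26 mm high (13 mm above and below this point), clear of the pod's top by 22 mm
- key (a joint): how far the key is wound, rad, clockwise seen from above; 0 rest, starts at 0 to 0.5, stop at 3.7; pi = pointer at the raised bar (2.95 and more counts). The wing's length and the thin pointer near the face lie along the pod's +x axis turned clockwise by this value. Takes 0.1 to 0.2 N m to turn, stays where it is let go, unwinds if turned back
- blower: fixed grey pod, 84 x 84 x 30 mm high, near the other end of the dryer's deck, with the upright plunger in its middle, rising through a collar (32 mm wide, mouth 42 mm above the pod's underside); origin at the centre of its underside, 80 mm above the table
- plunger_top (a point): centre of the flat top of the plunger's black knob, 38 mm wide and 14 mm thick, on a stem with three dark rings; 181 mm above the table when up, moves straight down as pressed
- plunger (a joint): how far the plunger is pressed down, m; 0 up, clicks at 0.012, 0.024 and 0.036 (ring 1, 2, 3 level with the collar's mouth), bottom stop at 0.045. A spring pushes it back up with about 7 N at the top to 11 N at the third click, and on the way to each click the push first rises by about 3 N, then drops 2 to 3 N below the plain spring just short of the click (5 N least, 13 N most); it never stays down by itself
- bird_a: flat terracotta clay bird, about 85 x 46 x 9 mm, lying on the grille; origin at the centre of its underside
- bird_b: flat white clay bird of the same shape, lying on the grille
- bird_c: flat white clay bird of the same shape, lying on the table
- paint_pot: white paint pot, 75 mm wide, 78 mm high, a thin stirring stick leaning out of it to 170 mm; origin at the centre of its underside
- water_mug: white mug, 80 mm wide, 90 mm high; origin at the centre of its underside
- varnish_jar: amber jar with lid, 56 mm wide, 70 mm high; origin at the centre of its underside
- palette: white plate, 140 mm wide, 18 mm high; origin at the centre of its underside
- brush: broad paint brush with black handle, 200 mm long, lying on the table

How it is judged:
By the outcome, as a careful person would: the job done as asked, in the order asked, and still so for the second after the job is handed in, while the arm keeps its last pose, push and grip.
It also fails if it takes over 67 s, if anything falls off the work surface, if the arm or the gripper's body presses on something with over 40 N, if the wrist force passes 120 N, or if a joint passes its speed limit or range.

### The arm

A 6-joint arm with a two-finger parallel gripper is mounted at the origin on the work surface. World frame = base frame: x ahead of the robot, y to its left, z up, the work surface at z = 0. Lengths are in m, angles in rad, forces in N, time in s.
With the tool pointing down it reaches from about 0.425 to 0.95 m from the base axis. Payload 14.7 kg.
Tool frame: the origin (TCP) lies on the centre line of the jaws, within the pads' length; the fingertips stand 17 mm ahead of it and the grasp point (between the pads) lies 2 mm behind it; z points along the fingers, y is the line along which they close (so a half turn about z gives the same grasp; the last joint's range is limited). The gripper opens to 85 mm and grips with 20 to 120 N. Pads are 22 mm wide; open, the fingers measure 114 mm over their backs; the gripper's body (76 mm by 85 mm) begins 54 mm behind the grasp point. The pads swing forward as they close: fully open they stand 13 mm farther back than shut.
Start: joints at [1.194, 0.48, 1.596, -0, 1.065, -0.047], TCP at [0.21, 0.615, 0.248] pointing down, gripper open.
Joint ranges: [-2.75, 2.75], [-0.82, 2.05], [0.23, 2.67], [-1.56, 4.7], [0.09, 2.69], [-2.92, 2.92]. Speed limits (rad/s): [1.89, 1.89, 2.39, 3.01, 3.01, 3.01].

### API

Orientations are given as a unit quaternion [x, y, z, w].
In Python, from cell import sensors, read_camera, order gives the robot as it stands.
- The arm moves only by the tool step_arm, never from a script. Its argument "steps" is a list that holds one entry, the list of rows, each a list of 4 numbers: the shift along the world's x, y, z in cm, then the turn about the world's z in rad. In form: [[[dx, dy, dz, turn], ...]]. A call has exactly 8 rows; each row shifts and turns the commanded pose from where the row before left it; what a row does not reach is not made up. A row lasts 1/12 s, in which the tool goes at most 41.7 mm and 7.16 degrees, less where a joint would pass 70% of its speed; a pose out of reach is approached as far as the arm can. A call with a gripper value outside its range is refused whole. "grip" is the closure, from -1 (fully open) to 1 (shut), set as the call begins (left out, the last holds). The fingers move at their own pace and stop on an object; "newtons" is the grip in N (left out, the last holds). Time passes only in rows, so rows that do not move let the fingers close, or fill a call up. It gives the time, the measured TCP pose, the force, the opening and the grip force at its end, in the units of the state.
- sensors.observe(): the state, without advancing time (a new reading comes with each control period).
- read_camera(name): name is "scene" or "top" or "wrist"; returns a dict with "color" (400x640x3 uint8, red, green, blue), "vertical_fov" (degrees; the focal length in pixels is half the picture's height over the tangent of half this angle, whatever the lens; pixels are square), "cx", "cy" (the principal point, pixels), "cam_to_world" (4x4, takes a point from camera to world coordinates); the wrist camera has in their place "tool_from_camera" (4x4, takes a point from camera to tool coordinates, whose origin is the TCP and whose axes are the flange's). Camera axes: x right, y down, z forward; pixel columns grow to the right and rows downward; lengths in m; the calibration is good to about 2 mm. A picture is of the moment at which its call begins: read the wrist's pose just before it. There is no depth.
- order.hand_in(): hands the job in; it is judged then, once.
The state is a dict: "t": time; "joints": joint angles; "joint_velocities": joint speeds; "joint_efforts": joint torques, N m; "eef_pos": TCP position; "ee_rot": TCP orientation; "ft_force": force on the tool from outside, world axes, zero at the start; "wrist_torque": the same for the moment, N m; "opening": finger opening in m; "grip_force": force on a finger pad.
Only numpy, scipy, OpenCV 4.12 (cv2) and the standard library are available. Lean on these libraries where they do the work, as an engineer would, in place of code of your own. Each camera call takes 0.05 s, during which the arm holds its last target. There are 200 camera calls.

## Working session

There is one attempt and no reset: what is moved stays moved. The work goes in short steps, Python scripts to look and compute and a tool call to move; the robot and the scene stay as the last step left them, time stands still between calls to the robot, and variables do not carry over. Pictures are saved under pics/ and viewed, at most 10 in all, crops included, and the job is handed in when it is done.

Besides the shell and the picture viewer there is one more tool, called after "Request:" as name([rows], argument=value, ...), one row to a line, values as JSON. step_arm: Moves the arm, as the interface text tells. Its arguments: {"type":"object","properties":{"steps":{"type":"array"},"grip":{"type":"number"},"newtons":{"type":"number"}},"required":["steps"]}

```bash
mkdir -p pics; cat > h.py <<'E'
import numpy as np, cv2
from cell import sensors, read_camera, order
def save(n,f):
    r=read_camera(n); cv2.imwrite(f,cv2.cvtColor(r["color"],cv2.COLOR_RGB2BGR)); np.save(f+'.npy',r,allow_pickle=True); return r
def ray(r,u,v,z,T=None):
    f=200/np.tan(np.radians(r["vertical_fov"])/2)
    T=r["cam_to_world"] if T is None else T
    T=np.array(T); d=T[:3,:3]@np.array([(u-r["cx"])/f,(v-r["cy"])/f,1]); o=T[:3,3]
    return o+d*(z-o[2])/d[2]
E
python3 - <<'E'
from h import *
s=sensors.observe();print(s)
for n in("top","scene"):
    r=save(n,f"pics/{n}0.png");print(n,r["vertical_fov"],r["cx"],r["cy"],np.array(r["cam_to_world"]).round(3).tolist())
E
```

```text
{'t': 0.0, 'joints': array([ 1.19441026e+00,  4.80839330e-01,  1.59689016e+00,  1.54506471e-05,
        1.06507783e+00, -4.65624814e-02]), 'joint_velocities': array([-0.001106  ,  0.00202466, -0.00206292,  0.00063822, -0.00015465,
        0.00013521]), 'joint_efforts': array([-4.49764542e-03, -9.50639892e+01, -4.30187845e+01, -6.67515014e-04,
        1.24934493e-02, -3.36140033e-05]), 'eef_pos': array([0.2103265 , 0.61461272, 0.24766144]), 'ee_rot': array([ 1.64168988e-01,  9.86432042e-01, -5.92386736e-04, -1.34086043e-04]), 'ft_force': array([-0.57743473,  0.89011095, -0.53430126]), 'wrist_torque': array([-0.01134757, -0.01167878, -0.00648589]), 'grip_force': 0.0, 'opening': 0.08517065805893984}
top 47.83530568067945 325.90701399294187 197.5089100135059 [[0.008, -0.985, 0.173, 0.323], [-1.0, -0.005, 0.017, -0.006], [-0.015, -0.173, -0.985, 1.348], [0.0, 0.0, 0.0, 1.0]]
scene 54.074569722793726 322.51442610234915 203.35898847228304 [[-0.899, 0.289, -0.33, 0.889], [0.438, 0.619, -0.652, 0.627], [0.016, -0.73, -0.683, 0.803], [0.0, 0.0, 0.0, 1.0]]
```

View pics/top0.png

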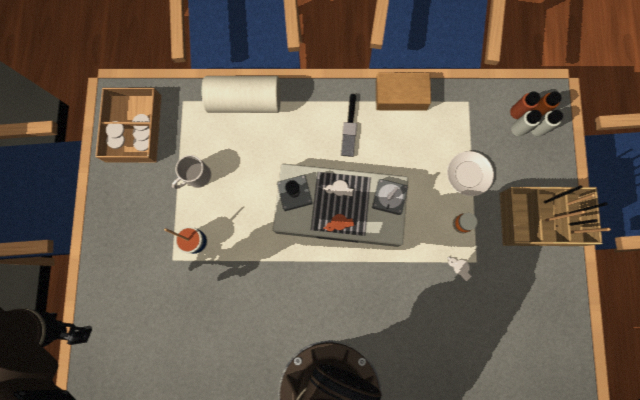

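View pics/scene0.png

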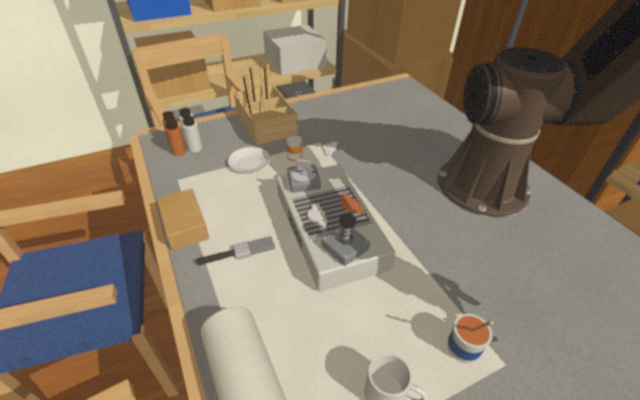

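The top view shows the dryer at about (340,204). The blower's black knob is near (293,187), so on the +y side, and the timer is near (390,195). I'll enlarge both.

```bash
python3 - <<'E'
from h import *
a=cv2.imread("pics/top0.png")[155:255,265:420]; b=cv2.imread("pics/scene0.png")[150:290,270:400]
a=cv2.resize(a,None,fx=5,fy=5,interpolation=cv2.INTER_CUBIC)
cv2.imwrite("pics/c1.png",a)
b=cv2.resize(b,None,fx=4,fy=4,interpolation=cv2.INTER_CUBIC)
cv2.imwrite("pics/c2.png",b)
r=np.load("pics/top0.png.npy",allow_pickle=True).item()
for u,v,z in((293,187,.181),(390,195,.11)): print(ray(r,u,v,z))
E
```

```text
[0.55597788 0.10083283 0.181     ]
[ 0.54883682 -0.16351725  0.11      ]
```

View pics/c1.png

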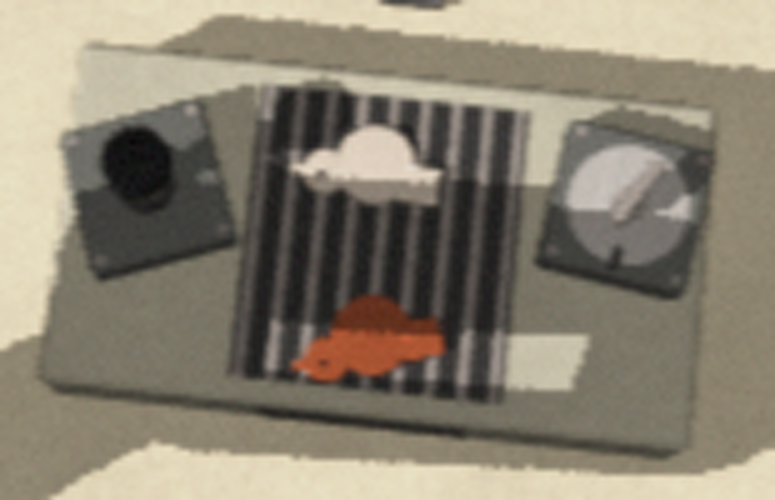

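View pics/c2.png

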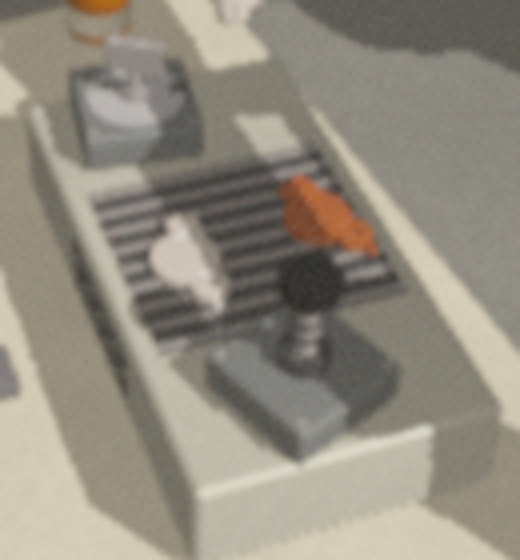

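The timer is on the -y side, with its bar toward the robot. The wing lies about 0.45 rad from the pod's +x. Next I move above it for a close look with the wrist camera.

Request:
step_arm([
  [[3.5, -1.5, 0, -0.045], [3.5, -1.5, 0, -0.045], [3.5, -1.5, 0, -0.045], [3.5, -1.5, 0, -0.045], [3.5, -1.5, 0, -0.045], [3.5, -1.5, 0, -0.045], [3.5, -1.5, 0, -0.045], [3.5, -1.5, 0, -0.045]],
])

```text
t: 0.77
eef_pos: [0.492, 0.4938, 0.248]
ee_rot: [0.339, 0.941, -0.0, -0.0]
ft_force: [0.7, 0.7, -1.6]
opening: 0.0859
grip_force: 0.0
```

Request:
step_arm([
  [[0.3, -3.5, 0.3, 0], [0.3, -3.5, 0.3, 0], [0.3, -3.5, 0.3, 0], [0.3, -3.5, 0.3, 0], [0.3, -3.5, 0.3, 0], [0.3, -3.5, 0.3, 0], [0.3, -3.5, 0.3, 0], [0.3, -3.5, 0.3, 0]],
])

```text
t: 1.43
eef_pos: [0.5141, 0.2133, 0.2722]
ee_rot: [0.338, 0.941, -0.0, -0.0]
ft_force: [0.7, 0.0, 0.2]
opening: 0.0855
grip_force: 0.0
```

Request:
step_arm([
  [[0.3, -3.5, 0, 0], [0.3, -3.5, 0, 0], [0.3, -3.5, 0, 0], [0.3, -3.5, 0, 0], [0.3, -3.5, 0, 0], [0.3, -3.5, 0, 0], [0, -3.5, 0, 0], [0, -3.5, 0, 0]],
])

```text
t: 2.1
eef_pos: [0.5321, -0.0667, 0.2721]
ee_rot: [0.338, 0.941, -0.0, -0.0]
ft_force: [0.6, 0.5, -0.5]
opening: 0.0855
grip_force: 0.0
```

Request:
step_arm([
  [[0, -3.5, 0, 0], [0, -3.0, 0, 0], [0, -2, 0, 0], [0, -1, 0, 0], [0, 0, 0, 0], [0, 0, 0, 0], [0, 0, 0, 0], [0, 0, 0, 0]],
])

```text
t: 2.77
eef_pos: [0.5325, -0.1589, 0.2723]
ee_rot: [0.338, 0.941, 0.0, -0.0]
ft_force: [0.6, -0.0, -0.3]
opening: 0.0853
grip_force: 0.0
```

```bash
cat >> h.py <<'E'
from scipy.spatial.transform import Rotation as R
def wr(f):
    s=sensors.observe(); r=save("wrist",f); T=np.eye(4); T[:3,:3]=R.from_quat(s["ee_rot"]).as_matrix(); T[:3,3]=s["eef_pos"]
    r["cam_to_world"]=T@np.array(r["tool_from_camera"]); np.save(f+'.npy',r,allow_pickle=True); return s,r
E
python3 - <<'E'
from h import *
s,r=wr("pics/w1.png"); print(s["eef_pos"],s["ee_rot"],s["joints"],s["t"],np.round(r["cam_to_world"],3).tolist(),r["vertical_fov"])
E
```

```text
[ 0.53248153 -0.15887765  0.27225847] [ 3.37560377e-01  9.41303864e-01  9.68079454e-05 -1.37018237e-04] [-3.44641363e-01  3.23886673e-01  1.78657025e+00  2.25551858e-04
  1.03140984e+00 -1.22690567e+00] 2.7667 [[0.634, 0.745, 0.205, 0.481], [0.773, -0.612, -0.166, -0.116], [0.001, 0.264, -0.965, 0.397], [0.0, 0.0, 0.0, 1.0]] 68.46254518219445
```

View pics/w1.png

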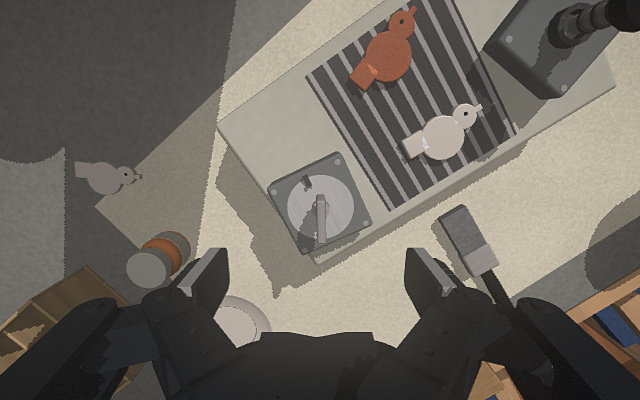

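The wrist picture shows the timer face centre near (321,208), the bar at (306,182), and the wing running from (320,195) down to (320,243). I'll enlarge this area.

```bash
python3 - <<'E'
from h import *
a=cv2.imread("pics/w1.png")[140:270,255:385]
cv2.imwrite("pics/c3.png",cv2.resize(a,(585,585),interpolation=cv2.INTER_CUBIC))
E
```

```text
(no output)
```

View pics/c3.png

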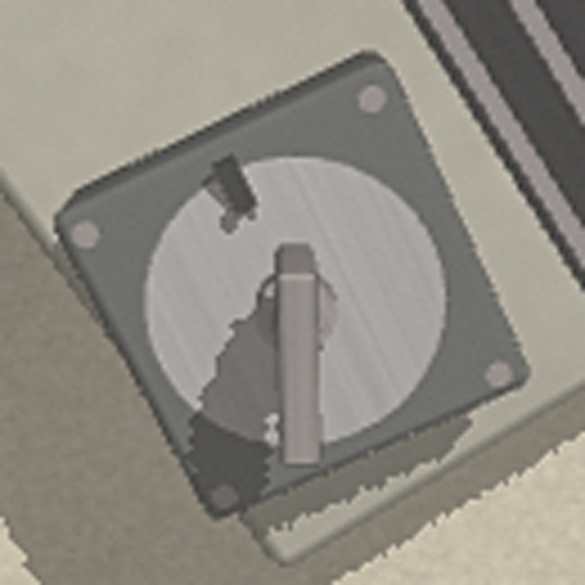

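The crop shows pod screws at (372,98), (86,235), (498,375) and (224,496), and the wing's top edge from (296,278) to (301,464).

```bash
python3 - <<'E'
from h import *
r=np.load("pics/w1.png.npy",allow_pickle=True).item()
p=lambda u,v,z:ray(r,255+(u+.5)/4.5-.5,140+(v+.5)/4.5-.5,z)[:2]
S=[p(*q,.11) for q in((372,98),(86,235),(498,375),(224,496))]
c=np.mean(S,0);f=p(296,298,.11);b=p(232,185,.115)
a,e=p(296,278,.158),p(301,464,.158)
print("pod",c,"face",f,"bar dir",b-c,"podaxis",np.degrees(np.arctan2(*(S[2]-S[0])[::-1])))
print("wing c",(a+e)/2,np.linalg.norm(e-a),"ang",np.arctan2(*(e-a)[::-1]))
E=[cv2.fitEllipse]
t=np.load("pics/top0.png.npy",allow_pickle=True).item()
g=t["color"].astype(int).max(2)[175:210,275:310]
m=(g<35).astype(np.uint8);n,l,st,ce=cv2.connectedComponentsWithStats(m)
for i in range(1,n):
  if st[i][4]>20: print(st[i],ce[i]+[275,175],ray(t,*(ce[i]+[275,175]),.175))
q=lambda u,v,z:ray(t,265+(u+.5)/5-.5,155+(v+.5)/5-.5,z)[:2]
print("blower pod",np.mean([q(*k,.11) for k in((75,145),(190,107),(221,235),(100,262))],0),"timer pod top",np.mean([q(*k,.11) for k in((577,122),(712,150),(676,297),(540,265))],0))
E
```

```text
pod [ 0.54843587 -0.16581707] face [ 0.54719106 -0.16451028] bar dir [-0.03097686  0.00752657] podaxis -14.003881245012728
wing c [ 0.5479504  -0.16541484] 0.0375673664464245 ang -0.6577189218858828
[ 11   6  13  16 152] [292.20394737 187.81578947] [0.55495723 0.10345122 0.175     ]
blower pod [0.55594401 0.10452323] timer pod top [ 0.54539802 -0.16303896]
```

Request:
step_arm([
  [[1.0, -0.4, 0, 0.03], [0.55, -0.26, 0, 0], [0, 0, -2, 0], [0, 0, -2, 0], [0, 0, -2, 0], [0, 0, -2, 0], [0, 0, -1, 0], [0, 0, 0, 0]],
], grip=-0.4)

```text
t: 3.48
eef_pos: [0.547, -0.1659, 0.1803]
ee_rot: [0.324, 0.946, 0.0, -0.002]
ft_force: [-1.1, 0.3, -0.3]
opening: 0.0597
grip_force: 0.0
```

Request:
step_arm([
  [[0, 0, -1.3, 0], [0, 0, -1.3, 0], [0, 0, -1.0, 0], [0, 0, -0.3, 0], [0, 0, 0, 0], [0, 0, 0, 0], [0, 0, 0, 0], [0, 0, 0, 0]],
])

```text
t: 4.15
eef_pos: [0.5484, -0.1668, 0.144]
ee_rot: [0.324, 0.946, -0.0, 0.001]
ft_force: [-0.4, 0.1, -0.0]
opening: 0.0599
grip_force: 0.0
```

Request:
step_arm([
  [[0, 0, 0, 0], [0, 0, 0, 0], [0, 0, 0, 0], [0, 0, 0, 0], [0, 0, 0, 0], [0, 0, 0, 0], [0, 0, 0, 0], [0, 0, 0, 0]],
], grip=1, newtons=40)

```text
t: 4.82
eef_pos: [0.548, -0.1667, 0.1434]
ee_rot: [0.324, 0.946, -0.0, 0.0]
ft_force: [-1.5, -1.1, 5.2]
opening: 0.0072
grip_force: 42.7
```

Request:
step_arm([
  [[0, 0, 0, -0.05], [0, 0, 0, -0.08], [0, 0, 0, -0.08], [0, 0, 0, -0.08], [0, 0, 0, -0.08], [0, 0, 0, -0.08], [0, 0, 0, -0.08], [0, 0, 0, -0.07]],
])

```text
t: 5.48
eef_pos: [0.548, -0.1667, 0.1434]
ee_rot: [0.591, 0.807, -0.0, 0.0]
ft_force: [-0.5, -0.2, 4.7]
opening: 0.0078
grip_force: 42.8
```

```bash
python3 -c "
from h import *
s=sensors.observe();print(s['joints'],s['ft_force'],s['wrist_torque'],s['grip_force'],s['opening'],s['eef_pos'])"
```

```text
[-3.48126756e-01  5.01158214e-01  1.87382570e+00 -1.20191590e-04
  7.66524862e-01 -6.55078112e-01] [-0.50805926 -0.18295785  4.71918066] [-0.0110853   0.20901172  0.12887686] 42.83935725688934 0.007820323662030436 [ 0.54801004 -0.16667461  0.14340647]
```

Request:
step_arm([
  [[0, 0, 0, -0.1], [0, 0, 0, -0.1], [0, 0, 0, -0.1], [0, 0, 0, -0.1], [0, 0, 0, -0.1], [0, 0, 0, -0.1], [0, 0, 0, -0.1], [0, 0, 0, -0.1]],
])

```text
t: 6.15
eef_pos: [0.5481, -0.1667, 0.1434]
ee_rot: [0.858, 0.513, 0.0, 0.0]
ft_force: [-1.7, 0.6, 4.6]
opening: 0.0075
grip_force: 42.8
```

Request:
step_arm([
  [[0, 0, 0, -0.1], [0, 0, 0, -0.1], [0, 0, 0, -0.1], [0, 0, 0, -0.1], [0, 0, 0, -0.1], [0, 0, 0, -0.1], [0, 0, 0, -0.1], [0, 0, 0, -0.1]],
])

```text
t: 6.82
eef_pos: [0.5481, -0.1667, 0.1434]
ee_rot: [0.99, 0.138, 0.0, 0.0]
ft_force: [-0.7, -0.1, 5.2]
opening: 0.0075
grip_force: 42.8
```

Request:
step_arm([
  [[0, 0, 0, -0.1], [0, 0, 0, -0.1], [0, 0, 0, -0.1], [0, 0, 0, -0.1], [0, 0, 0, -0.1], [0, 0, 0, -0.1], [0, 0, 0, -0.05], [0, 0, 0, 0]],
])

```text
t: 7.48
eef_pos: [0.5481, -0.1667, 0.1434]
ee_rot: [0.983, -0.184, 0.0, 0.0]
ft_force: [-0.9, -0.7, 5.4]
opening: 0.0077
grip_force: 42.8
```

```bash
python3 -c "
from h import *
s=sensors.observe();print(s['joints'],s['ft_force'],s['wrist_torque'],s['grip_force'],s['opening'],s['eef_pos'],s['t'])
q=s['ee_rot'];print(2*np.arctan2(q[1],q[0])-np.pi/2)"
```

```text
[-3.48137266e-01  5.01142225e-01  1.87375916e+00 -1.21759241e-04
  7.66394709e-01  1.59348929e+00] [-0.94384079 -0.71139333  5.36479439] [-0.15238496  0.24470444 -0.03380001] 42.81884729862213 0.007713291532779775 [ 0.54809783 -0.16671327  0.1434346 ] 7.4833
-1.9415388458162246
```

Request:
step_arm([
  [[0, 0, 0, 0], [0, 0, 0, 0], [0, 0, 0, 0], [0, 0, 0, 0], [0, 0, 0, 0], [0, 0, 0, 0], [0, 0, 0, 0], [0, 0, 0, 0]],
], grip=-0.4)

```text
t: 8.15
eef_pos: [0.548, -0.1666, 0.1433]
ee_rot: [0.983, -0.183, -0.0, -0.0]
ft_force: [-0.3, -0.2, 0.3]
opening: 0.0594
grip_force: 0.0
```

Request:
step_arm([
  [[0, 0, 1, 0], [0, 0, 2, 0], [0, 0, 2, 0], [0, 0, 2, 0], [0, 0, 2, 0], [0, 0, 2, 0], [0, 0, 1, 0], [0, 0, 0, 0]],
])

```text
t: 8.82
eef_pos: [0.5491, -0.167, 0.266]
ee_rot: [0.983, -0.183, 0.002, 0.0]
ft_force: [0.1, -0.3, -0.3]
opening: 0.0598
grip_force: 0.0
```

Request:
step_arm([
  [[0, 1, 0, 0.1], [0, 2, 0, 0.1], [0, 2, 0, 0.1], [0, 2, 0, 0.1], [0, 2, 0, 0.1], [0, 1, 0, 0.1], [0, 0, 0, 0.05], [0, 0, 0, 0]],
])

```text
t: 9.48
eef_pos: [0.5475, -0.0658, 0.2624]
ee_rot: [0.99, 0.142, -0.001, -0.0]
ft_force: [0.4, 0.7, 0.0]
opening: 0.0596
grip_force: 0.0
```

```bash
python3 - <<'E'
from h import *
s,r=wr("pics/w2.png"); print(s["eef_pos"],s["t"])
E
```

```text
[ 0.54751541 -0.06584394  0.26242335] 9.4833
```

View pics/w2.png

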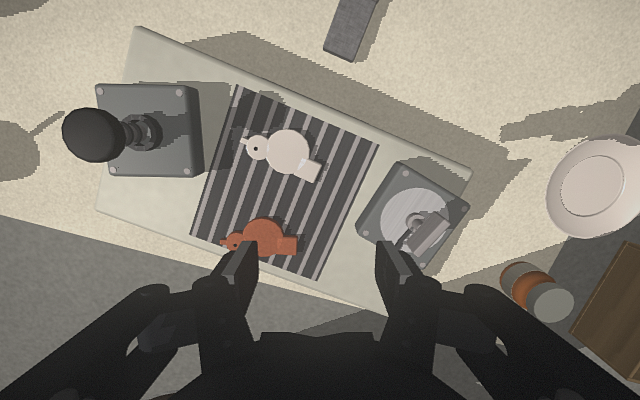

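The wing and pointer have turned about half a turn, and the pointer at (403,240) is over the bar side. The knob top is near (93,134).

```bash
python3 - <<'E'
from h import *
r=np.load("pics/w2.png.npy",allow_pickle=True).item()
a,b=ray(r,415,249,.158),ray(r,447,222,.158); d=(b-a)[:2]; print("wing",(a+b)/2,np.linalg.norm(d),np.arctan2(d[1],d[0]))
g=r["color"].astype(int).max(2)[100:170,50:118]; m=(g<75).astype(np.uint8)
n,l,st,ce=cv2.connectedComponentsWithStats(m); i=1+st[1:,4].argmax(); print(st[i],ce[i]+[50,100],ray(r,*(ce[i]+[50,100]),.178))
print(ray(r,92,134,.181))
print("pod",np.mean([ray(r,*k,.11) for k in((99,90),(180,92),(112,172),(187,170))],0))
a=cv2.imread("pics/w2.png")[70:280]; a=np.hstack([a[:130,40:220].repeat(2,0).repeat(2,1),cv2.resize(a[80:210,340:480],(280,260),interpolation=cv2.INTER_CUBIC)]); cv2.imwrite("pics/c4.png",a)
E
```

```text
wing [ 0.55071856 -0.16372865  0.158     ] 0.034177482899367624 -0.5005672078338399
[  12    8   56   54 2151] [ 93.15062762 131.64714086] [0.5614181  0.10044768 0.178     ]
[0.56031804 0.09895772 0.181     ]
pod [0.55792701 0.10261504 0.11      ]
```

View pics/c4.png

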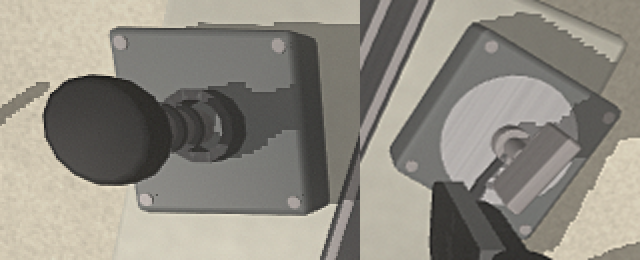

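The crop confirms this: the pointer is at the bar side, and the knob is upright over its pod. Now I shut the fingers and go above the knob at about (0.558, 0.102).

Request:
step_arm([
  [[0.5, 1.8, 0, 0], [0.5, 3, 0, 0], [0, 3, 0, 0], [0, 3, 0, 0], [0, 3, 0, 0], [0, 2, 0, 0], [0, 1, 0, 0], [0, 0, 0, 0]],
], grip=1)

```text
t: 10.2
eef_pos: [0.5578, 0.1027, 0.2628]
ee_rot: [0.99, 0.14, -0.0, -0.0]
ft_force: [-0.7, 0.4, 0.1]
opening: 0.0
grip_force: 0.0
```

Request:
step_arm([
  [[0, 0, -1.5, 0], [0, 0, -1.5, 0], [0, 0, -1.5, 0], [0, 0, -0.9, 0], [0, 0, -0.3, 0], [0, 0, 0, 0], [0, 0, 0, 0], [0, 0, 0, 0]],
])

```text
t: 10.87
eef_pos: [0.5585, 0.1012, 0.2071]
ee_rot: [0.99, 0.14, 0.001, 0.0]
ft_force: [0.3, -0.0, -0.3]
opening: 0.0001
grip_force: 0.0
```

Request:
step_arm([
  [[0, 0, -0.2, 0], [0, 0, -0.2, 0], [0, 0, -0.2, 0], [0, 0, -0.2, 0], [0, 0, 0, 0], [0, 0, 0, 0], [0, 0, 0, 0], [0, 0, 0, 0]],
])

```text
t: 11.53
eef_pos: [0.5579, 0.1014, 0.1983]
ee_rot: [0.99, 0.14, -0.0, 0.0]
ft_force: [0.7, 0.4, 0.8]
opening: 0.0004
grip_force: 0.0
```

Request:
step_arm([
  [[0, 0, -0.1, 0], [0, 0, -0.1, 0], [0, 0, -0.1, 0], [0, 0, 0, 0], [0, 0, 0, 0], [0, 0, 0, 0], [0, 0, 0, 0], [0, 0, 0, 0]],
])

```text
t: 12.2
eef_pos: [0.5581, 0.1014, 0.1958]
ee_rot: [0.99, 0.14, 0.0, -0.0]
ft_force: [-1.9, -1.1, 9.5]
opening: -0.0
grip_force: 4.6
```

Request:
step_arm([
  [[0, 0, -0.2, 0], [0, 0, -0.2, 0], [0, 0, -0.2, 0], [0, 0, 0, 0], [0, 0, 0, 0], [0, 0, 0, 0], [0, 0, 0, 0], [0, 0, 0, 0]],
])

```text
t: 12.87
eef_pos: [0.558, 0.1014, 0.1894]
ee_rot: [0.99, 0.14, 0.0, -0.0]
ft_force: [-1.2, -0.0, 5.8]
opening: -0.0001
grip_force: 2.6
```

Request:
step_arm([
  [[0, 0, -0.2, 0], [0, 0, -0.2, 0], [0, 0, -0.2, 0], [0, 0, -0.2, 0], [0, 0, -0.2, 0], [0, 0, -0.2, 0], [0, 0, 0, 0], [0, 0, 0, 0]],
])

```text
t: 13.53
eef_pos: [0.558, 0.1014, 0.1774]
ee_rot: [0.99, 0.14, 0.0, -0.0]
ft_force: [-0.9, 0.4, 6.9]
opening: -0.0006
grip_force: 3.1
```

Request:
step_arm([
  [[0, 0, -0.2, 0], [0, 0, -0.2, 0], [0, 0, -0.2, 0], [0, 0, -0.2, 0], [0, 0, -0.2, 0], [0, 0, 0, 0], [0, 0, 0, 0], [0, 0, 0, 0]],
])

```text
t: 14.2
eef_pos: [0.5581, 0.1014, 0.1677]
ee_rot: [0.99, 0.14, 0.0, -0.0]
ft_force: [-1.3, 0.5, 8.4]
opening: -0.0
grip_force: 4.8
```

Request:
step_arm([
  [[0, 0, -0.1, 0], [0, 0, -0.1, 0], [0, 0, 0, 0], [0, 0, 0, 0], [0, 0, 0, 0], [0, 0, 0, 0], [0, 0, 0, 0], [0, 0, 0, 0]],
])

```text
t: 14.87
eef_pos: [0.5581, 0.1014, 0.1656]
ee_rot: [0.99, 0.14, 0.0, -0.0]
ft_force: [-2.0, -0.1, 8.8]
opening: 0.0
grip_force: 3.9
```

Request:
step_arm([
  [[0, 0, -0.05, 0], [0, 0, -0.05, 0], [0, 0, 0, 0], [0, 0, 0, 0], [0, 0, 0, 0], [0, 0, 0, 0], [0, 0, 0, 0], [0, 0, 0, 0]],
])

```text
t: 15.53
eef_pos: [0.558, 0.1014, 0.1646]
ee_rot: [0.99, 0.14, 0.0, -0.0]
ft_force: [-1.4, 0.2, 8.1]
opening: -0.0002
grip_force: 3.9
```

Request:
step_arm([
  [[0, 0, -0.05, 0], [0, 0, -0.05, 0], [0, 0, 0, 0], [0, 0, 0, 0], [0, 0, 0, 0], [0, 0, 0, 0], [0, 0, 0, 0], [0, 0, 0, 0]],
])

```text
t: 16.2
eef_pos: [0.558, 0.1014, 0.1636]
ee_rot: [0.99, 0.14, 0.0, 0.0]
ft_force: [-2.7, -1.3, 8.5]
opening: -0.0
grip_force: 4.3
```

Request:
step_arm([
  [[0, 0, -0.05, 0], [0, 0, -0.05, 0], [0, 0, 0, 0], [0, 0, 0, 0], [0, 0, 0, 0], [0, 0, 0, 0], [0, 0, 0, 0], [0, 0, 0, 0]],
])

```text
t: 16.87
eef_pos: [0.5581, 0.1014, 0.1627]
ee_rot: [0.99, 0.14, 0.0, 0.0]
ft_force: [-2.6, -0.8, 10.2]
opening: -0.0001
grip_force: 4.9
```

Request:
step_arm([
  [[0, 0, -0.05, 0], [0, 0, -0.05, 0], [0, 0, 0, 0], [0, 0, 0, 0], [0, 0, 0, 0], [0, 0, 0, 0], [0, 0, 0, 0], [0, 0, 0, 0]],
])

```text
t: 17.53
eef_pos: [0.5581, 0.1014, 0.1618]
ee_rot: [0.99, 0.14, 0.0, -0.0]
ft_force: [-2.8, 0.5, 10.5]
opening: 0.0
grip_force: 5.7
```

```bash
python3 - <<'E'
from h import *
s=sensors.observe();print(s['eef_pos'],s['ft_force'])
save("scene","pics/s1.png"); b=cv2.imread("pics/s1.png")[150:290,270:400]
cv2.imwrite("pics/c5.png",cv2.resize(b,None,fx=4,fy=4,interpolation=cv2.INTER_CUBIC))
E
```

```text
[0.55810247 0.10138922 0.16178616] [-2.76554264  0.45791094 10.46106749]
```

View pics/c5.png

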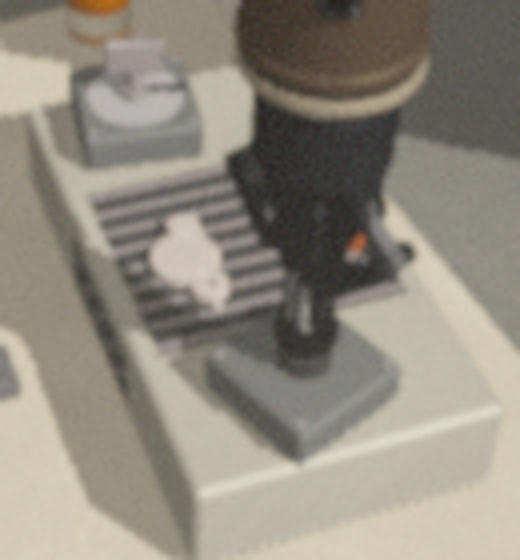

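The scene crop shows the knob pressed almost to the collar, the pointer at the bar side and bird_b in place. Force has dipped and recovered at TCP z ≈ 0.162, which is the third click. I'll add 0.6 mm of margin, hold and hand in.

Request:
step_arm([
  [[0, 0, -0.06, 0], [0, 0, 0, 0], [0, 0, 0, 0], [0, 0, 0, 0], [0, 0, 0, 0], [0, 0, 0, 0], [0, 0, 0, 0], [0, 0, 0, 0]],
])

```text
t: 18.25
eef_pos: [0.5581, 0.1014, 0.1612]
ee_rot: [0.99, 0.14, 0.0, -0.0]
ft_force: [-4.0, 0.0, 12.0]
opening: -0.0003
grip_force: 6.1
```

```bash
python3 - <<'E'
from h import *
s=sensors.observe();print(s['eef_pos'],s['ft_force'],s['joint_velocities'].round(3))
if .1595<s['eef_pos'][2]<.1622 and s['ft_force'][2]>8: print(order.hand_in())
E
```

```text
[0.55805715 0.10140615 0.16121344] [-3.97162437  0.02794608 11.9831641 ] [ 0.    -0.001  0.     0.001  0.    -0.001]
the job is handed in; nothing more can be done
None
```

The job is handed in: the timer is wound to about 3.27 rad, past the bar, and the plunger is held by the fingertips about 37 mm down, just past the third click and short of the stop; I touched nothing else.

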